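# Three clicks up on the cup warmer

### The job

Turn the cup warmer's heat knob exactly three clicks clockwise (seen from above) from where its pointer stands now, without ever letting the pointer go on to a fourth click and without pushing the knob in while you turn it. Then confirm the setting by pushing the knob gently in, about 4 to 5 mm, holding it for half a second and letting it spring back. The knob is worn and loose on its shaft, so count the clicks of the pointer, not the turning of your hand; leave the cup and the jars where they stand.

Things in the scene. Friction and masses are not known exactly. Their poses are not given: they have to be found in the camera images.
- warmer: Cup warmer: flat black box with an aluminium top, fixed on the worktop, 170 (x) x 280 (y) x 45 mm high. Origin: centre of its underside; x points to its back, y to its left. A black warming plate (116 mm across, 3 mm high) lies 62 mm left (+y) of the middle, the heat knob 85 mm right (-y).
- knob_axis (a point): Point on the heat knob's vertical axis, level with the warmer's top, fixed to the warmer. The black round knob, 44 mm across, 32 mm high, sits on its shaft at an unknown height: its top is 42 to 48 mm above this point; 3 mm high disc below. Grip it at any yaw. It turns freely on the shaft through up to 0.8 rad of play before driving it; where in the play it stands is unknown.
- pointer_tip (a point): Tip of the flat black pointer on the knob's shaft, 34 mm from the axis, 1.5 mm above the warmer's top, just outside the knob. It turns with the detented shaft, not with the loose knob. Ticks on the top mark the seven clicks, 24 degrees (0.419 rad) apart; three clicks move the tip 40.0 mm in a straight line.
- shaft (a joint): Angle of the shaft and pointer, rad, growing clockwise seen from above: 0 at the first tick (the one nearest the front), 0.419 per click; stops at -0.12 and 2.64. Each click holds with up to about 0.2 Nm; past halfway the shaft snaps forward by itself to the next click, ahead of the loose knob. It starts at rest on the first, second or third tick.
- knob (a joint): How far the heat knob is pushed in from its own rest height, m: 0 is up, 0.009 the limit. The spring needs 4.2 N to begin and 1.2 N more per mm (7.8 N at 3 mm, 9.6 N at 4.5 mm). More than 3 mm confirms; more than 7 mm (12.6 N) overloads the switch; more than 2.5 mm before the third click is a false confirm.
- cup: Small white cup with a handle, 65 x 93 x 49 mm, standing on the warming plate. Origin: centre of its underside.
- salt: Salt shaker, glass with grey top, 44 mm across, 90 mm high, on the worktop to the right of the warmer. Origin: centre of its underside.
- jam: Jam jar, 68 mm across, 84 mm high, on the worktop to the left of the warmer. Origin: centre of its underside.
Things that resemble listed ones, but are neither listed nor needed, are in the scene too. What is shaped like the cup but purple or turquoise is not meant.

How it is judged:
By the outcome, as a careful person would: the job done as asked, in the order asked, and still so for the second after the job is handed in, with the robot touching nothing.
It also fails if it takes over 48 s, if anything falls off the work surface, if the arm or the gripper's body presses on something with over 40 N, if the wrist force passes 120 N, or if a joint passes its speed limit or range.

### The arm

A 7-joint arm with a two-finger parallel gripper is mounted at the origin on a cart in front of the work surface, level with it; the furniture and walls round the work are solid. World frame = base frame: x ahead of the robot, y to its left, z up, the work surface at z = 0. Lengths are in m, angles in rad, forces in N, time in s.
With the tool pointing down it reaches from about 0.4 to 0.875 m from the base axis. Payload 6.5 kg.
Tool frame: the origin (TCP) lies between the finger pads; the fingertips stand 22 mm ahead of it and the grasp point (between the pads) lies 3 mm ahead of it; z points along the fingers, y is the direction in which the jaws open and shut (so a half turn about z gives the same grasp; the last joint's range is limited). The gripper opens to 85 mm and grips with 20 to 120 N. Pads are 22 mm wide; open, the fingers measure 114 mm over their backs; the gripper's body (76 mm by 85 mm) begins 54 mm behind the grasp point. The pads swing forward as they close: fully open they stand 13 mm farther back than shut.
Start: joints at [1.153, 0.536, -0.004, 1.538, 0.003, 1.067, -0.071], TCP at [0.224, -0.61, 0.253] pointing down, gripper open.
Joint ranges: [-2.7, 2.7], [-0.37, 2.16], [-1.27, 1.26], [0.24, 2.4], [-1.31, 4.45], [0.19, 1.91], [-2.76, 2.76]. Speed limits (rad/s): [2.39, 2.39, 3.14, 3.14, 3.14, 3.14, 3.14].

### API

Orientations are given as a unit quaternion [x, y, z, w].
In Python, from station import env, cams, workorder gives the robot as it stands. The module is installed in compiled form; this text tells all that it offers. Calls block until the motion is done:
- env.goto(position, orientation): joint-space move of the TCP to a pose.
- env.line_to(position, feed=0.15, attitude=None, stop_force=None): straight line of the TCP; attitude=None keeps the orientation; feed is the mean speed in m/s. With stop_force (N) it stops when the force on the tool has changed by that much, and returns True; else False.
- env.set_joints(angles): joint-space move.
- env.command_gripper(opening): opening from 0.0 (shut) to 1.0 (fully open); the grip force is fixed at half the most; returns when the fingers have stopped.
- env.dwell(seconds).
- env.ik(position, orientation): joint angles nearest the present ones, or None.
- env.observe(): the state.
- cams.capture(name): name is "scene" or "top" or "wrist"; returns the picture (480x640x3 uint8, red, green, blue); there is no depth.
- cams.calibration(name): a dict with "vfov" (degrees; the focal length in pixels is half the picture's height over the tangent of half this angle, whatever the lens; pixels are square), "cx", "cy" (the principal point, pixels), "dist" ([k1, k2, p1, p2, k3] as OpenCV has them; the pictures are not rectified), "extrinsics" (4x4, takes a point from world to camera coordinates). Camera axes: x right, y down, z forward; pixel columns grow to the right and rows downward; lengths in m; the calibration is good to about 2 mm. A picture is of the moment at which its call begins: read the wrist's pose just before it. calibration takes no time and is no camera call; for the wrist camera it gives the pose at the moment of the call.
A pose or a line that the arm cannot do raises env.MotionError and nothing moves.
- workorder.close_job(): hands the job in, once; it reports no verdict.
The state is a dict: "time": time; "joint_pos": joint angles; "qd": joint speeds; "joint_efforts": joint torques, N m; "tool_pos": TCP position; "tcp_rot": TCP orientation; "ft_force": force on the tool from outside, world axes, zero at the start; "ft_torque": the same for the moment, N m; "grip_width": opening from 0.0 (shut) to 1.0 (fully open).
Only numpy, scipy, OpenCV 4.12 (cv2) and the standard library are available. Lean on these libraries where they do the work, as an engineer would, in place of code of your own. Each camera call takes 0.05 s, during which the arm holds its last target. There are 200 camera calls.

## Working session

There is one attempt and no reset: what is moved stays moved. The work goes in short steps, each a Python script; the robot and the scene stay as the last script left them, time stands still between calls to the robot, and variables do not carry over. Pictures are saved under pics/ and viewed, about 8 in all and at most 12, crops included, and the job is handed in when it is done.

```bash
mkdir -p pics; ls; python3 - <<'E'
from station import env,cams
import cv2
for n in("top","scene"):
    im=cams.capture(n); cv2.imwrite(f"pics/{n}0.png",im[:,:,::-1]); c=cams.calibration(n); print(n,c)
o=env.observe();print(o)
E
```

```text
pics
top {'vfov': 46.39486724561556, 'cx': 321.83614587302486, 'cy': 238.04931667616378, 'dist': array([-0.1357196,  0.       ,  0.       ,  0.       ,  0.       ]), 'extrinsics': array([[ 0.01830864, -0.99976556,  0.01155916,  0.02350555],
       [-0.9966528 , -0.01917048, -0.07947126,  0.52284975],
       [ 0.07967422, -0.01006546, -0.99677014,  1.36550779],
       [ 0.        ,  0.        ,  0.        ,  1.        ]])}
scene {'vfov': 55.849023440745455, 'cx': 311.04601685375263, 'cy': 242.80635598639543, 'dist': array([-0.06058944,  0.        ,  0.        ,  0.        ,  0.        ]), 'extrinsics': array([[ 0.7314942 , -0.6815129 ,  0.02136357, -0.366756  ],
       [-0.39534103, -0.44944602, -0.80106413,  0.27220837],
       [ 0.55553731,  0.57752787, -0.59819717,  0.60788743],
       [ 0.        ,  0.        ,  0.        ,  1.        ]])}
{'time': 0.1, 'joint_pos': array([ 1.15283168,  0.53712162, -0.00440023,  1.53877041,  0.00258561,
        1.06730783, -0.07117845]), 'qd': array([ 3.52461574e-04,  1.05808379e-03,  1.45770085e-03, -2.96529177e-03,
        4.97249111e-05, -3.15272989e-04, -2.84102078e-04]), 'joint_efforts': array([ 2.38758577e-03, -5.84573328e+01,  1.05196796e+00, -2.59777075e+01,
        1.26936572e-02,  4.64151730e-03, -1.31585963e-05]), 'tool_pos': array([ 0.22374582, -0.60970317,  0.25248233]), 'tcp_rot': array([ 9.84567558e-01,  1.75003095e-01, -2.01338372e-04, -7.75072085e-04]), 'ft_force': array([-0.43288601, -0.44085074, -0.35222152]), 'ft_torque': array([ 0.01255908, -0.00836583,  0.00630679]), 'grip_width': 1.0016605710603883}
```

View pics/top0.png

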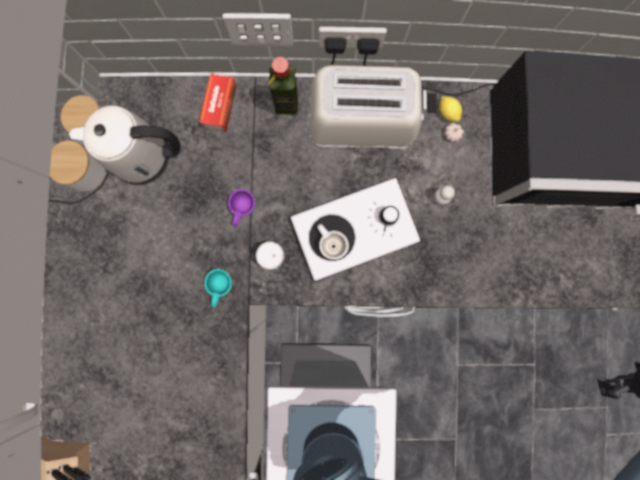

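View pics/scene0.png

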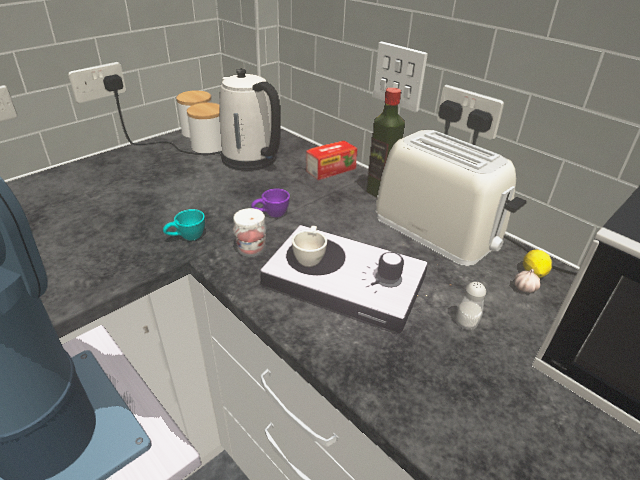

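```bash
cat > h.py <<'E'
from station import env,cams
import cv2,numpy as np
from scipy.spatial.transform import Rotation as R
def K(c): 
    f=240/np.tan(np.radians(c['vfov']/2)); return np.array([[f,0,c['cx']],[0,f,c['cy']],[0,0,1]])
def ray(px,c):
    u=cv2.undistortPoints(np.array(px,float).reshape(-1,1,2),K(c),np.array(c['dist'])).reshape(-1,2)
    E=np.array(c['extrinsics']);Rm=E[:3,:3];o=-Rm.T@E[:3,3]
    return o,np.c_[u,np.ones(len(u))]@Rm
def onplane(px,c,z):
    o,d=ray(px,c); return o+d*((z-o[2])/d[:,2])[:,None]
def proj(P,c):
    E=np.array(c['extrinsics']);return cv2.projectPoints(np.array(P,float).reshape(-1,1,3),cv2.Rodrigues(E[:3,:3])[0],E[:3,3],K(c),np.array(c['dist']))[0].reshape(-1,2)
def quat(yaw): # tool down, tool x axis at yaw
    return (R.from_euler('z',yaw)*R.from_euler('x',np.pi)).as_quat()
def snap(n,name=None):
    c=cams.calibration(n);im=cams.capture(n)[:,:,::-1].copy()
    if name: cv2.imwrite(f"pics/{name}.png",im)
    return im,c
E
python3 - <<'E'
from h import *
im=cv2.imread('pics/top0.png');c=cams.calibration('top')
hsv=cv2.cvtColor(im,cv2.COLOR_BGR2HSV)
m=((hsv[...,2]>175)&(hsv[...,1]<60)).astype('uint8')
n,l,s,ce=cv2.connectedComponentsWithStats(m)
best=l[200,385] or l[190,380]; print([ (i,s[i]) for i in range(1,n) if s[i][4]>500],best)
cnt=max(cv2.findContours((l==best).astype('uint8'),0,2)[0],key=cv2.contourArea)
P=onplane(cnt.reshape(-1,2),c,0.045)[:,:2]
(cx,cy),(w,h),a=cv2.minAreaRect((P*1000).astype('float32'));print(cx,cy,w,h,a)
b=cv2.boxPoints(((cx,cy),(w,h),a));print(b)
crop=lambda im,x,y,r,k:cv2.resize(im[y-r:y+r,x-r:x+r],None,fx=k,fy=k,interpolation=cv2.INTER_CUBIC)
s=cv2.imread('pics/scene0.png')
cv2.imwrite('pics/c1.png',np.hstack([crop(im,380,220,40,5),crop(s,380,275,40,5)]))
E
```

```text
[(9, array([ 317,   66,  180,   60, 5257], dtype=int32)), (15, array([  69,  106,   68,   56, 2383], dtype=int32)), (17, array([ 291,  178,  129,  102, 6398], dtype=int32)), (18, array([ 531,  179,  109,   13, 1068], dtype=int32)), (22, array([256, 242,  27,  27, 578], dtype=int32)), (25, array([ 267,  387,  129,   93, 6029], dtype=int32))] 17
545.5947265625 -47.827972412109375 167.54147338867188 277.1844177246094 21.665666580200195
[[ 416.57523   50.04594]
 [ 518.90894 -207.5565 ]
 [ 674.61426 -145.70189]
 [ 572.2805   111.90056]]
```

View pics/c1.png

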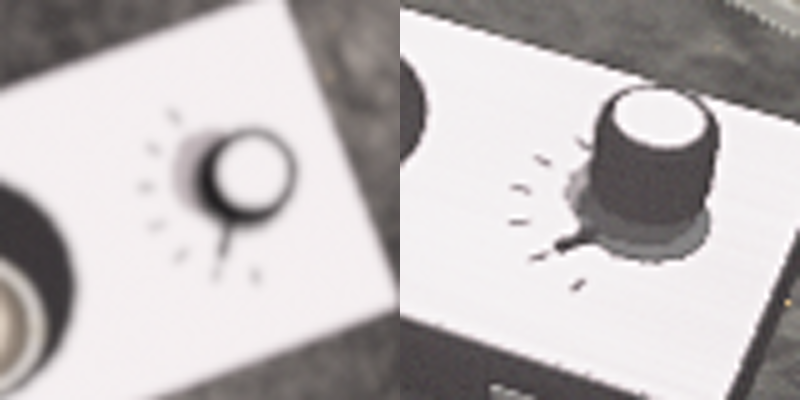

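```bash
python3 - <<'E'
from h import *
k=np.array([.577,-.1268])
for n in('top','scene','wrist'):
    c=cams.calibration(n);E=c['extrinsics'];o=-E[:3,:3].T@E[:3,3];print(n,o, 'knob px',proj([*k,.045],c))
c=cams.calibration('top');print('cap via top',onplane([[390.6,214.4]],c,.09))
c=cams.calibration('scene');print('cap via scene',onplane([[340+257/5,235+119/5]],c,.09))
ct=cams.calibration('wrist');o=env.observe();T=R.from_quat(o['tcp_rot']).as_matrix();E=ct['extrinsics']
print('cam in tool',T.T@(-E[:3,:3].T@E[:3,3]-o['tool_pos']),'axis',T.T@E[2,:3], 'vfov',ct['vfov'])
for y in np.arange(-180,180,20):
    q=env.ik([*k,.081],quat(np.radians(y)))
    print(y,None if q is None else np.round(q,2))
E
```

```text
top [0.41187354 0.04726778 1.40237721] knob px [[387.76001214 216.24725746]]
scene [ 0.03819088 -0.47867791  0.58952812] knob px [[388.88536672 278.28489687]]
wrist [ 0.29431486 -0.5838281   0.37195583] knob px [[-389.88440212 -825.99198093]]
cap via top [[ 0.57607104 -0.12775466  0.09      ]]
cap via scene [[ 0.57691379 -0.12538444  0.09      ]]
cam in tool [ 0.07514826 -0.0001625  -0.11948281] axis [-2.96069003e-01  2.88466929e-04  9.55166510e-01] vfov 61.42920585288231
-180 [ 0.59  0.76 -0.63  1.78  0.6   0.8   1.23]
-160 [ 0.61  0.77 -0.66  1.77  0.63  0.82  1.56]
-140 [ 0.86  0.99 -1.08  1.76  1.    1.06  1.67]
-120 [ 0.86  0.99 -1.08  1.76  1.    1.06  2.02]
-100 [-0.56  1.02  1.08  1.85 -1.08  1.02 -2.31]
-80 [-0.03  0.68  0.23  1.82 -0.23  0.67 -2.63]
-60 [ 0.03  0.67  0.14  1.81 -0.14  0.67 -2.36]
-40 [ 0.08  0.67  0.08  1.81 -0.08  0.67 -2.06]
-20 [ 0.14  0.67  0.    1.8  -0.    0.67 -1.78]
0 [ 0.22  0.67 -0.11  1.8   0.11  0.68 -1.52]
20 [ 0.29  0.68 -0.2   1.8   0.2   0.69 -1.24]
40 [ 0.34  0.69 -0.27  1.79  0.27  0.7  -0.95]
60 [ 0.39  0.69 -0.34  1.79  0.33  0.71 -0.65]
80 [ 0.43  0.71 -0.4   1.79  0.39  0.73 -0.35]
100 [ 0.48  0.72 -0.46  1.78  0.45  0.75 -0.05]
120 [ 0.52  0.73 -0.53  1.78  0.51  0.77  0.26]
140 [ 0.56  0.75 -0.59  1.78  0.56  0.79  0.56]
160 [ 0.57  0.76 -0.6   1.78  0.58  0.79  0.9 ]
```

```bash
python3 - <<'E'
from h import *
k=np.array([.577,-.1268])
q=np.array(env.ik([*k,.17],quat(np.radians(-20)))); q[6]+=np.radians(200); print(q)
t=env.observe()['time'];env.set_joints(q);env.command_gripper(.68);o=env.observe();print(o['time']-t,o['tool_pos'],R.from_quat(o['tcp_rot']).as_matrix()[:,0],o['grip_width'],o['ft_force'])
im,c=snap('wrist','w1');print(proj([*k,.045],c))
s,_=snap('scene'); cv2.imwrite('pics/sc1.png',s)
E
```

```text
[ 0.17682761  0.53710379 -0.04937734  1.76570615  0.03393228  0.83960491
  1.68252685]
2.5583 [ 0.57696136 -0.12697962  0.16998851] [-9.99999940e-01  3.46292925e-04  1.77694645e-05] 0.6809791944474216 [-0.29178246  0.18339657 -0.062278  ]
[[315.87089485 240.66023689]]
```

View pics/w1.png

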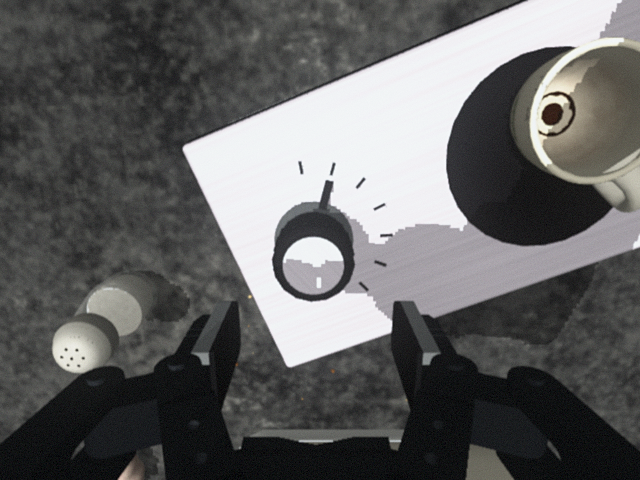

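```bash
python3 - <<'E'
from h import *
from scipy.optimize import least_squares
im=cv2.imread('pics/w1.png');c=cams.calibration('wrist')
t=onplane([(300,168),(333,168),(361,183),(379,206),(386,236),(380,263),(364,287)],c,.045)[:,:2]
r=least_squares(lambda p:np.hypot(*(t-p[:2]).T)-p[2],[.577,-.127,.04]).x;print('tick circle',r)
d=t-r[:2];print(np.degrees(np.arctan2(d[:,1],d[:,0]))%360)
p=onplane([(329,180)],c,.0465)[0,:2]-r[:2];print('ptr',np.hypot(*p),np.degrees(np.arctan2(p[1],p[0]))%360)
# knob outline (dark)
g=cv2.cvtColor(im,cv2.COLOR_BGR2GRAY);m=(g>110).astype('uint8')
m[:230]=0;m[:,:275]=0;m[300:]=0;m[:,352:]=0
l=cv2.connectedComponents(m)[1];cc=(l==l[258,312]).astype('uint8')
print(cv2.minEnclosingCircle(np.argwhere(cc)[:,::-1].astype('float32')))
(x,y),rr=cv2.minEnclosingCircle(np.argwhere(cc)[:,::-1].astype('float32'))
for z in(.087,.09,.093):
    a=onplane([(x,y),(x+rr,y)],c,z);print(z,a[0,:2],np.hypot(*(a[1]-a[0])[:2]))
E
```

```text
tick circle [ 0.5764121  -0.12833426  0.04617183]
[189.88410891 165.14749041 141.12087936 118.20629121  93.07614172
  69.95375207  45.69405891]
ptr 0.03928843690958471 165.89666668307686
((312.6478576660156, 264.5098571777344), 30.84829330444336)
0.087 [ 0.57729476 -0.12841922] 0.01649504518004554
0.09 [ 0.57616293 -0.12839609] 0.016250641947575337
0.093 [ 0.57503109 -0.12837296] 0.01600623871510515
```

```bash
cat >> h.py <<'E'
AX=np.array([.5764,-.1283]); SHAFT0=189.9
def pointer(n='wrist'):
    "shaft angle (rad) from darkness along radii round the axis"
    im,c=snap(n); g=cv2.cvtColor(im,cv2.COLOR_BGR2GRAY).astype('float32')
    sh=np.arange(-.25,2.8,.02); az=np.radians(SHAFT0)-sh; rs=np.arange(.030,.0365,.001)
    P=np.array([[AX[0]+r*np.cos(a),AX[1]+r*np.sin(a),.0465] for a in az for r in rs])
    uv=proj(P,c).astype('float32'); v=cv2.remap(g,uv[:,:1],uv[:,1:],cv2.INTER_LINEAR).reshape(len(az),len(rs)).mean(1)
    v=cv2.GaussianBlur(v.reshape(-1,1),(1,5),1).ravel()
    i=v.argmin(); return sh[i],v[i],np.sort(v)[len(v)//2],im,v
def grow(o=None):
    o=o or env.observe(); return round(o['time'],2),np.round(o['tool_pos'],4),np.round(o['ft_force'],1),np.round(o['ft_torque'],3),round(o['grip_width'],3)
E
python3 - <<'E'
from h import *
print(pointer()[:3])
q=quat(np.pi)
env.line_to([*AX,.11],feed=.1);print(grow())
print('stop',env.line_to([*AX,.081],feed=.03,stop_force=4),grow())
env.command_gripper(.55);print(grow())
s,a,b,im,v=pointer();cv2.imwrite('pics/w2.png',im);print(s,a,b)
E
```

```text
(np.float64(2.6299999999999986), np.float32(55.939945), np.float32(216.46733))
(3.56, array([ 0.5768, -0.1284,  0.1104]), array([ 0.4, -0.8, -0.3]), array([-0.057, -0.028,  0.022]), 0.677)
stop False (4.67, array([ 0.5766, -0.1283,  0.0812]), array([-0.7, -0. ,  0.8]), array([-0.022, -0.016, -0.   ]), 0.679)
(4.94, array([ 0.5765, -0.1283,  0.0811]), array([ 0.3, -0.6, -0.5]), array([-0.042, -0.   ,  0.008]), 0.552)
2.2699999999999987 19.414478 145.54506
```

View pics/w2.png

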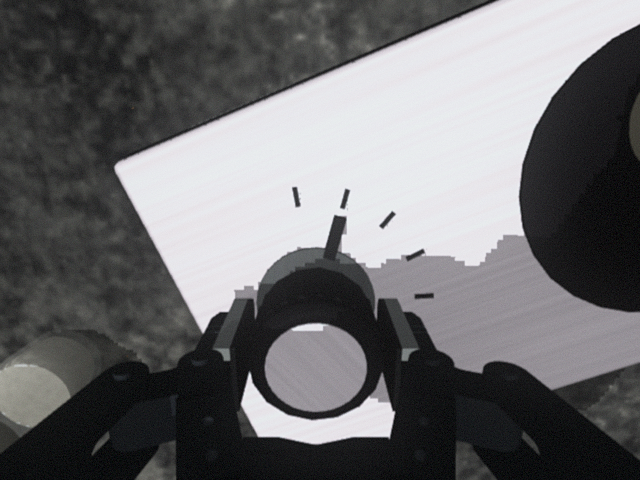

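```bash
python3 - <<'E'
s=open('h.py').read()
s=s.replace("i=v.argmin(); return","tx=R.from_quat(env.observe()['tcp_rot']).as_matrix()[:,0]; ta=np.arctan2(tx[1],tx[0])\n    v[np.abs((az-ta+np.pi)%(2*np.pi)-np.pi)>.95]=255\n    i=v.argmin(); return")
open('h.py','w').write(s)
E
python3 - <<'E'
from h import *
p=pointer();print(p[:3])
env.command_gripper(.535);print(grow())
env.command_gripper(.5);print(grow())
print(pointer()[:3]);env.dwell(.1);print(grow())
E
```

```text
(np.float64(0.4099999999999997), np.float32(52.64415), np.float32(255.0))
(5.26, array([ 0.5764, -0.1283,  0.081 ]), array([-0. ,  0.1, -0. ]), array([ 0.006, -0.009,  0.039]), 0.53)
(5.47, array([ 0.5765, -0.1284,  0.0812]), array([-1.2, -0.6,  3.2]), array([-0.037,  0.152,  0.059]), 0.508)
(np.float64(0.4099999999999997), np.float32(52.42446), np.float32(255.0))
(5.62, array([ 0.5765, -0.1284,  0.0812]), array([-1. ,  0.6,  3.1]), array([-0.067,  0.243, -0.052]), 0.506)
```

```bash
cat > turn.py <<'E'
from h import *
import sys
target=float(sys.argv[1]); n=int(sys.argv[2]); step=float(sys.argv[3])
q=np.array(env.observe()['joint_pos']); P0=env.observe()['tool_pos']
q=np.array(env.ik([P0[0],P0[1],.0812],env.observe()['tcp_rot'])) 
for i in range(n):
    q[6]-=step; env.set_joints(q)
    p=pointer(); o=env.observe()
    print(round(o['time'],2),'q7 %.3f'%q[6],'ptr %.2f'%p[0],'dark %d'%p[1],np.round(o['tool_pos']*1000,1),np.round(o['ft_force'],1),'tz %.3f'%o['ft_torque'][2])
    if p[1]>110 or p[0]>target-.12 or abs(o['ft_force'][2])>7: break
E
python3 turn.py 0.838 8 .08
```

```text
5.92 q7 1.596 ptr 0.41 dark 53 [ 576.5 -128.4   81.2] [ 0.2 -0.2  2.5] tz -0.042
6.22 q7 1.516 ptr 0.41 dark 55 [ 576.5 -128.4   81.2] [-1.1  1.3  2.8] tz 0.008
6.53 q7 1.436 ptr 0.43 dark 56 [ 576.5 -128.3   81.2] [-1.4  0.1  2.8] tz -0.011
6.83 q7 1.356 ptr 0.41 dark 57 [ 576.5 -128.2   81.2] [-1.3  0.5  2.8] tz 0.022
7.12 q7 1.276 ptr 0.41 dark 58 [ 576.5 -128.3   81.2] [-0.9  1.   3.3] tz 0.013
7.42 q7 1.196 ptr 0.41 dark 59 [ 576.5 -128.2   81.2] [-1.   1.8  3.3] tz 0.025
7.72 q7 1.116 ptr 0.41 dark 58 [ 576.5 -128.2   81.2] [-1.   2.3  2.4] tz -0.074
8.03 q7 1.036 ptr 0.41 dark 57 [ 576.5 -128.2   81.2] [-0.7  1.8  2.3] tz -0.000
```

0.64 rad of free play so far; timing is fine (0.3 s per step). Go on to the first click.

```bash
python3 turn.py 0.838 10 .06
```

```text
8.32 q7 0.979 ptr 0.41 dark 55 [ 576.6 -128.2   81.2] [-0.6  2.5  2. ] tz -0.029
8.62 q7 0.919 ptr 0.41 dark 54 [ 576.6 -128.2   81.2] [-1.   2.8  2.1] tz -0.007
8.93 q7 0.859 ptr 0.43 dark 52 [ 576.6 -128.1   81.3] [-0.8  2.4  2.5] tz 0.224
9.22 q7 0.799 ptr 0.53 dark 50 [ 576.6 -128.1   81.2] [0.2 3.  0.9] tz 0.229
9.53 q7 0.739 ptr 0.63 dark 48 [ 576.6 -128.1   81.2] [-0.1  3.   3.1] tz 0.016
9.82 q7 0.679 ptr 0.77 dark 44 [ 576.6 -128.1   81.2] [0.7 2.6 1.3] tz -0.008
```

```bash
python3 turn.py 1.257 12 .05
```

```text
10.12 q7 0.631 ptr 0.87 dark 42 [ 576.6 -128.1   81.2] [0.2 3.  1.5] tz -0.003
10.43 q7 0.581 ptr 0.87 dark 38 [ 576.6 -128.1   81.2] [0.8 3.1 0.4] tz 0.000
10.72 q7 0.531 ptr 0.87 dark 37 [ 576.7 -128.1   81.2] [0.  2.5 2.2] tz -0.026
11.03 q7 0.481 ptr 0.83 dark 36 [ 576.7 -128.1   81.2] [2.1 3.  2. ] tz 0.076
11.32 q7 0.431 ptr 0.87 dark 35 [ 576.7 -128.    81.2] [0.6 3.6 0.4] tz 0.147
11.62 q7 0.381 ptr 0.95 dark 35 [ 576.7 -128.1   81.2] [0.9 2.8 1.6] tz 0.104
11.93 q7 0.331 ptr 0.99 dark 34 [ 576.7 -128.    81.2] [1.3 2.6 1.7] tz -0.004
12.22 q7 0.281 ptr 1.27 dark 34 [ 576.7 -128.1   81.2] [1.9 3.7 1.3] tz -0.016
```

```bash
python3 turn.py 1.676 12 .04; python3 - <<'E'
from h import *
p=pointer();print(p[:2]);cv2.imwrite('pics/w3.png',p[3]);print(grow())
E
```

```text
12.53 q7 0.242 ptr 1.29 dark 34 [ 576.8 -128.1   81.2] [1.1 3.8 1.5] tz 0.003
12.82 q7 0.202 ptr 1.27 dark 35 [ 576.8 -128.1   81.2] [2.  3.5 2. ] tz 0.035
13.12 q7 0.162 ptr 1.29 dark 34 [ 576.8 -128.1   81.2] [1.8 3.7 1.7] tz -0.007
13.43 q7 0.122 ptr 1.29 dark 34 [ 576.8 -128.1   81.2] [2.1 2.4 1.3] tz -0.001
13.72 q7 0.082 ptr 1.27 dark 35 [ 576.8 -128.1   81.2] [2.  3.7 0.8] tz 0.042
14.03 q7 0.042 ptr 1.29 dark 35 [ 576.8 -128.1   81.2] [2.6 4.6 1.8] tz 0.050
14.32 q7 0.002 ptr 1.33 dark 33 [ 576.8 -128.1   81.3] [2.7 3.6 2.3] tz 0.150
14.62 q7 -0.038 ptr 1.35 dark 33 [ 576.8 -128.1   81.2] [3.  3.9 0.9] tz 0.097
14.93 q7 -0.078 ptr 1.39 dark 33 [ 576.8 -128.1   81.2] [3.5 3.9 1.4] tz 0.019
15.22 q7 -0.118 ptr 1.49 dark 33 [ 576.9 -128.1   81.3] [ 3.6  4.  -0.2] tz -0.038
15.53 q7 -0.158 ptr 1.69 dark 33 [ 576.8 -128.1   81.2] [ 3.2  3.3 -0.3] tz -0.021
(np.float64(1.689999999999999), np.float32(33.00831))
(15.57, array([ 0.5769, -0.1281,  0.0813]), array([4.1, 4. , 0.6]), array([ 0.83 , -0.781,  0.004]), 0.505)
```

View pics/w3.png

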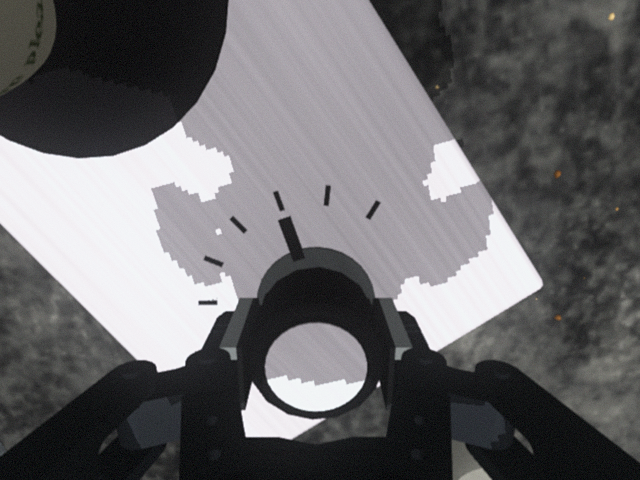

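```bash
python3 - <<'E'
from h import *
env.command_gripper(.68);print(grow());print(pointer()[:2])
env.line_to([*AX,.122],feed=.08);env.command_gripper(0.0);env.dwell(.2);print(grow())
hit=env.line_to([*AX,.104],feed=.008,stop_force=2.5);print('hit',hit,grow())
env.dwell(.1);print(grow());print(pointer()[:2])
E
```

```text
(15.87, array([ 0.5755, -0.1293,  0.0808]), array([1.5, 0.2, 0.7]), array([-0.014, -0.031, -0.014]), 0.678)
(np.float64(1.669999999999999), np.float32(33.571396))
(17.36, array([ 0.5764, -0.1283,  0.122 ]), array([ 0.2,  0.6, -0.5]), array([0.038, 0.012, 0.014]), -0.001)
hit True (18.51, array([ 0.5765, -0.1283,  0.114 ]), array([-0.7,  0.7,  5. ]), array([-0.023,  0.017, -0.03 ]), 0.0)
(18.61, array([ 0.5764, -0.1283,  0.114 ]), array([-0.9, -0.2,  4.7]), array([ 0.027, -0.099, -0.06 ]), 0.002)
(np.float64(1.669999999999999), np.float32(36.102684))
```

```bash
python3 - <<'E'
from h import *
z=.1115
for z in(.1115,.1105,.1100):
    env.line_to([*AX,z],feed=.012);o=env.observe();print(grow(o))
    if o['ft_force'][2]>9.3: break
f=[]
for _ in range(6): env.dwell(.1);o=env.observe();f.append(o['ft_force'][2])
print(np.round(f,1),grow(o))
env.line_to([*AX,.1180],feed=.02);print(grow());print(pointer()[:2])
env.line_to([*AX,.19],feed=.1);p=pointer();print(p[:2],grow());cv2.imwrite('pics/w4.png',p[3])
E
```

```text
(18.98, array([ 0.5766, -0.1283,  0.1118]), array([-0.4,  1.4,  6.7]), array([0.045, 0.196, 0.01 ]), 0.002)
(19.23, array([ 0.5766, -0.1283,  0.111 ]), array([-0.7,  1.5,  8. ]), array([ 0.112,  0.24 , -0.04 ]), -0.003)
(19.48, array([ 0.5766, -0.1283,  0.1105]), array([-2. ,  0.3,  9. ]), array([ 0.081,  0.346, -0.079]), 0.003)
[8.1 8.5 7.2 9.  7.8 8.3] (20.08, array([ 0.5766, -0.1283,  0.1105]), array([-1.2,  0.9,  8.3]), array([0.087, 0.311, 0.009]), 0.0)
(20.63, array([ 0.576 , -0.1282,  0.1176]), array([ 0.4, -0.8, -0.1]), array([ 0.034, -0.005, -0.045]), -0.001)
(np.float64(1.669999999999999), np.float32(37.292515))
(np.float64(1.689999999999999), np.float32(50.98803)) (21.6, array([ 0.5758, -0.1282,  0.1892]), array([-0.7, -0.4, -0.2]), array([-0.015, -0.048,  0.028]), 0.002)
```

View pics/w4.png

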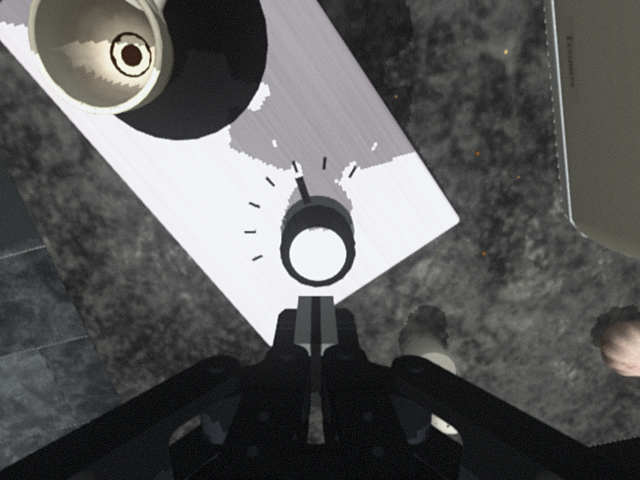

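The first press reached only about 3.3–3.9 mm: that's past the 3 mm switch point but short of the 4–5 mm asked for. I'll repeat it to spec.

```bash
python3 - <<'E'
from h import *
def avg(n=4):
    a=[]
    for _ in range(n): env.dwell(.03);o=env.observe();a.append([o['ft_force'][2],o['tool_pos'][2]*1000])
    return np.mean(a,0).round(2)
env.line_to([*AX,.118],feed=.1);b=avg();print('free',b)
z=.1105
env.line_to([*AX,z],feed=.02);a=avg();print(a)
while a[0]-b[0]<9.2 and a[1]>109.7 and z>.1085:
    z-=.0004;env.line_to([*AX,z],feed=.01);a=avg();print(z,a)
for _ in range(2): print('hold',avg(9))
print(pointer()[:2])
env.line_to([*AX,.118],feed=.02);env.line_to([*AX,.20],feed=.12);p=pointer();print(p[:2],grow())
t=snap('top')[0];s=snap('scene')[0]
cv2.imwrite('pics/fin.png',np.hstack([cv2.resize(t[160:300,230:470],(400,233)),cv2.resize(s[180:340,150:490],(400,233))]))
E
```

```text
free [  0.17 118.77]
[  7.26 111.27]
0.1101 [  7.69 110.92]
0.1097 [  8.72 110.57]
0.10930000000000001 [  8.51 110.23]
0.10890000000000001 [  8.82 109.89]
0.10850000000000001 [  9.4  109.53]
hold [  9.8  109.54]
hold [  9.85 109.54]
(np.float64(1.709999999999999), np.float32(35.922066))
(np.float64(1.689999999999999), np.float32(51.482544)) (27.33, array([ 0.5757, -0.1282,  0.199 ]), array([ 0.3, -0. ,  1.1]), array([-0.039,  0.056, -0.048]), -0.003)
```

View pics/fin.png

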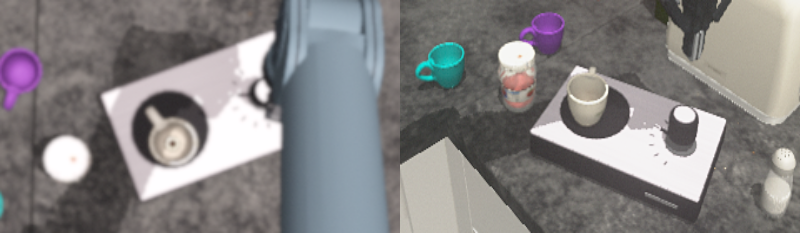

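Held at 9.6–9.8 N, about 4.6–4.8 mm, for over 0.5 s, then released. The pointer is still on the fifth tick, the knob is up again, the cup and jars haven't moved, and the gripper is clear.

```bash
python3 -c "
from station import env,workorder
print(workorder.close_job(),env.observe()['time'])"
```

```text
the job is handed in; nothing more can be done
the job is handed in; nothing more can be done
```

I turned the heat knob three clicks clockwise, from the second tick to the fifth, and confirmed the setting. The job was handed in at about 27 s of the 48 s allowed, and it reports no verdict.

- **Turning:** I counted clicks by watching the pointer in the wrist camera after every small step. Its shaft angle went from 0.41 to 0.87, 1.27 and then 1.69 rad (1.676 is exact). It never went on to a fourth click. The vertical force while gripping and turning stayed at about 3.3 N or less, below the 4.2 N the spring needs to begin, so the knob was not pushed in.
- **Confirming:** I pressed with the shut fingertips, and this took two presses. The first was held 0.6 s but reached only about 3.3 mm by force, or 3.9 mm by travel, which confirms but falls short of the 4–5 mm asked. I pressed again to about 4.6–4.8 mm (9.6–9.8 N) for over half a second, then released it. Neither press came near the 7 mm overload.
- **Last checks:** The pointer read 1.69 rad and the scene picture shows the knob back up. The cup, jam jar and salt shaker look unmoved, and the gripper is clear of everything.
- **Disagreement:** My first reading put the pointer tip 39 mm from the axis instead of the stated 34 mm. I put that down to picking the wrong pixel; the angles matched the ticks.

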